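# Mount the line projector on its dovetail rail and clamp it at the stop

## Task

Slide the line projector's carriage onto the dovetail rail from the rail's open end, its window facing the slate, and bring it right up against the stop collar without shifting the collar. Then turn the carriage's side clamp knob clockwise until it is firmly tight and the jaw grips the rail. Leave the other tools on the bench where they are.

Things in the scene. Friction and masses are not known exactly. Their poses are not given: they have to be found in the camera images.
- rail: Fixed aluminium beam across the bench with a steel male dovetail on top, 320 mm long (x). Origin: centre of its underside. +x runs from the open end (x = -160 mm, nearest the timber block) to the stop collar and black end cap; +y to the robot's side, -y to the slate, z up. Beam 50 wide, 44 high; foot plates 92 wide, 6 thick.
- rail_mouth (a point): Centre of the dovetail's top at the open end: (-160, 0, 58) mm in the rail's frame. The dovetail is 14 mm tall (44 to 58 mm high), 44 mm wide at the top, 28 mm at the foot, flanks at 60 degrees. Its first 12 mm at the open end taper in by 2 mm on each flank and 1.5 mm on top.
- stop (a joint): Place of the stop collar along the rail, m: its face towards the open end stands at x = -10 mm + this value in the rail's frame. A steel saddle 30 mm long, 68 wide, its top at 81 mm, with a thumbscrew reaching 101 mm. It holds by friction only: about 25 N along the rail shifts it.
- stop_face (a point): Centre line of the collar's face towards the open end, at the height of the dovetail's top (58 mm); axes as the rail's.
- block: Timber block screwed to the bench to the right of the rail's open end, 120 x 70 mm, 50 mm high, origin at the centre of its underside. The carriage stands on it at the start.
- carriage: Line projector on its loose aluminium carriage, about 0.6 kg. Origin: centre of its underside. +x front (goes towards the collar), +y knob side, -y window side. Carriage 90 mm (x) by 84 (y), 24 high; dovetail groove right through along x, roof 12 mm up. Seated on the rail its origin is 46 mm above the rail's underside. Sliding it takes 2 to 6 N.
- housing (a point): Middle of the grey projector housing on the carriage, (0, 0, 41) mm in the carriage's frame: 56 mm (x) by 44 mm (y), from 24 to 58 mm above the carriage's underside, plain upright sides to grip. The groove has about 1.5 mm play on each side of the rail's dovetail (a little less at the jaw) and 2 mm of lift.
- carriage_front (a point): Middle of the carriage's front face at the groove's roof: (45, 0, 12) mm in the carriage's frame.
- knob_center (a point): Centre of the side clamp knob on its level axis: (0, 74, 8) mm in the carriage's frame (54 mm above the bench on the rail). A black four-spoke cross handle in the carriage's x-z plane, spokes 11 mm thick, each ending in a 16 mm ball centred 32 mm from the axis; the balls' inner sides are 24 mm clear of the carriage.
- knob (a joint): Knob angle q, rad, 0 to 3.25; grows clockwise seen from the robot's side (+y) and tightens. Balls stand at q + k 90 degrees from straight up, turning towards -x and down: push one over and down on the open-end side, then the next. Free it needs 2 to 3 N at a ball and stays as left; 1.2 to 2 rad from the start the jaw bites and it stops: some 10 N on a ball makes it tight.
- jaw: Steel clamp jaw in the knob-side cheek of the carriage, 49 mm long, 11 mm high. Its frame is the carriage's at knob angle 0, and it moves 2 mm towards -y (onto the rail's flank) per radian of the knob.
- slate: Slab of slate lying on two bearers beyond the rail, fixed: 360 x 170 mm, top 50 mm above the bench; origin under its centre. Its near edge is about 75 mm from the rail's centre line.
- chisel_flat: Flat stone chisel lying on the bench on the robot's side of the rail, 200 mm long, origin under its middle.
- chisel_point: Point chisel, 200 mm long, lying left of the rail's far end, origin under its middle.
- mallet: Round wooden carver's mallet standing on its head, 96 mm across, 217 mm tall, left of the rail; origin under its centre.
- brush: Dusting brush lying on the slate.
- rasp: Flat steel rasp 180 x 22 x 8 mm lying on the slate, origin under its centre.
- marble_offcut: Marble offcut 110 x 70 x 40 mm on the bench beyond the timber block, origin under its centre.
- tin: Empty steel tin, 72 mm across, 95 mm tall, on the bench beyond the rail's open end; origin under its centre.

How it is judged:
By the outcome, as a careful person would: the job done as asked, in the order asked, and still so for the second after the job is handed in, with the robot touching nothing.
It also fails if it takes over 72 s, if anything falls off the work surface, if the arm or the gripper's body presses on something with over 40 N, if the wrist force passes 120 N, or if a joint passes its speed limit or range.

## Robot

A 6-joint arm with a two-finger parallel gripper is mounted at the origin on the work surface. World frame = base frame: x ahead of the robot, y to its left, z up, the work surface at z = 0. Lengths are in mm, angles in rad, forces in N, time in s.
With the tool pointing down it reaches from about 300 to 875 mm from the base axis. Payload 6.4 kg.
Tool frame: the origin (TCP) lies at the very end of the fingers, on their centre line; the grasp point (between the pads) lies 19 mm behind it; z points along the fingers, y is the line along which they close (so a half turn about z gives the same grasp; the last joint's range is limited). The gripper opens to 88 mm and grips with 3 to 60 N. Pads are 18 mm wide; open, the fingers measure 123 mm over their backs; the gripper's body (75 mm by 187 mm) begins 45 mm behind the grasp point.
Start: joints at [0.962, 0.181, 1.607, -0, 1.354, -0.206], TCP at [225.388, 529.001, 238.714] pointing down, gripper open.
Joint ranges: [-2.99, 2.99], [-0.89, 2.07], [0.3, 2.58], [-1.14, 4.28], [0, 2.63], [-3.12, 3.12]. Speed limits (rad/s): [2.57, 2.57, 3.01, 3.14, 3.14, 3.14].

## Interface

Orientations are given as a unit quaternion [w, x, y, z].
In Python, from station import manip gives the robot as it stands. The module is installed in compiled form; this text tells all that it offers.
- The arm moves only by the tool jog_arm, never from a script. Its argument "series" is a list that holds one entry, the list of rows, each a list of 7 numbers: the finger opening in mm, from 0 to 88.1, then the shift along the world's x, y, z in units of 60 mm (1.0 is 60 mm), then the turn, a rotation vector about the world's x, y, z in units of 10 degrees (1.0 is 10 degrees). In form: [[[fingers, x, y, z, wx, wy, wz], ...]]. A call has 1 to 20 rows; each row shifts and turns the commanded pose from where the row before left it; what a row does not reach is not made up. A row lasts 1/8 s, in which the tool goes at most 62.5 mm and 10.7 degrees, less where a joint would pass 70% of its speed; a pose out of reach is approached as far as the arm can. A call is refused whole if a number of a shift passes 1 or a number of a turn 1, either way. A call with a gripper value outside its range is refused whole. The fingers move at their own pace and stop on an object; "squeeze" is the grip in N (left out, the last holds). Time passes only in rows, so rows that do not move let the fingers close. It gives the time, the measured TCP pose, the force, the opening and the grip force at its end, in the units of the state.
- manip.sense(): the state, without advancing time (a new reading comes with each control period).
- manip.snapshot(name): name is "scene" or "top" or "wrist"; returns the picture (420x560x3 uint8, red, green, blue); there is no depth.
- manip.camera_info(name): a dict with "fx", "fy", "cx", "cy" (pixels), "origin" and "rotation" of the camera in the world. Camera axes: x right, y down, z forward; pixel columns grow to the right and rows downward; lengths in mm; the calibration is good to about 2 mm. The wrist camera is an equidistant fisheye: a pixel r from the principal point sees the ray r / f radians off the axis. A picture is of the moment at which its call begins: read the wrist's pose just before it. camera_info takes no time and is no camera call; for the wrist camera it gives the pose at the moment of the call.
- manip.sign_off(): hands the job in; it is judged then, once.
Trained networks look in the newest picture that a camera, given by its name, has taken for a name from the list of things; names that differ only in an ending like _2 or _b are one class to them, and where a whole thing is asked for, a point or a joint stands for the part that bears it (a point fixed in the world has none). Each returns a list of dicts, best first, with "confidence" (0 to 1); they miss things now and then, are a little off and sometimes report something else, mostly with a low value. They report only what shows in the picture. A call takes as long as a camera call.
- manip.find_in(camera, target): "at" ([row, column] in pixels, amid what is visible of it).
- manip.tip_of(camera, target): "at" ([row, column] in pixels: a listed point, or the origin of a listed thing).
The state is a dict: "time_s": time; "qpos": joint angles; "dq": joint speeds; "joint_efforts": joint torques, N m; "eef_pos": TCP position; "ee_rot": TCP orientation; "wrist_force": force on the tool from outside, world axes, zero at the start; "ft_torque": the same for the moment, N m; "finger_gap": opening from 0.0 (shut) to 1.0 (fully open); "grip_force": force on a finger pad.
Only numpy, scipy, OpenCV 4.12 (cv2) and the standard library are available. Lean on these libraries where they do the work, as an engineer would, in place of code of your own. Each camera call takes 0.05 s, during which the arm holds its last target. There are 200 camera calls.

## Working session

There is one attempt and no reset: what is moved stays moved. The work goes in short steps, Python scripts to look and compute and a tool call to move; the robot and the scene stay as the last step left them, time stands still between calls to the robot, and variables do not carry over. Pictures are saved under pics/ and viewed, at most 10 in all, crops included, and the job is handed in when it is done.

Besides the shell and the picture viewer there is one more tool, called after "Call:" by a JSON object that holds its "fn" and its "kwargs", one argument or row to a line. jog_arm: Moves the arm, as the interface text tells. Its arguments: {"type":"object","properties":{"series":{"type":"array","items":{"type":"array","items":{"type":"array","items":{"type":"number"}}}},"squeeze":{"type":"number"}},"required":["series"]}

```bash
mkdir -p pics
cat > h.py <<'E'
from station import manip
import numpy as np, cv2
def snap(c,name=None):
    im=manip.snapshot(c)
    if name: cv2.imwrite(f'pics/{name}.png',im[:,:,::-1])
    return im
def ray(c,rc,info=None):
    i=info or manip.camera_info(c); r,cl=rc
    R=np.array(i['rotation']);o=np.array(i['origin'])
    x=(cl-i['cx'])/i['fx'];y=(r-i['cy'])/i['fy']
    if c=='wrist':
        t=np.hypot(x,y); s=np.sin(t)/t if t>1e-9 else 1
        d=np.array([x*s,y*s,np.cos(t)])
    else: d=np.array([x,y,1.])
    return o,R@(d/np.linalg.norm(d))
def atz(c,rc,z,info=None):
    o,d=ray(c,rc,info); return o+d*(z-o[2])/d[2]
def tri(rays):
    A=0;b=0
    for o,d in rays:
        P=np.eye(3)-np.outer(d,d);A=A+P;b=b+P@o
    return np.linalg.solve(A,b)
def proj(c,p,info=None):
    i=info or manip.camera_info(c)
    v=np.array(i['rotation']).T@(np.array(p)-np.array(i['origin']))
    if c=='wrist':
        t=np.arctan2(np.hypot(v[0],v[1]),v[2]);k=t/np.hypot(v[0],v[1])
        return v[1]*k*i['fy']+i['cy'],v[0]*k*i['fx']+i['cx']
    return v[1]/v[2]*i['fy']+i['cy'],v[0]/v[2]*i['fx']+i['cx']
E
python3 - <<'E'
from h import *
np.set_printoptions(precision=1,suppress=True)
for c in('scene','top','wrist'): snap(c,c)
for n in 'rail rail_mouth stop_face block carriage housing carriage_front knob_center slate chisel_flat tin mallet marble_offcut'.split():
    out=[]
    R=[]
    for c in('scene','top'):
        t=manip.tip_of(c,n)
        if t: out.append((c,np.round(t[0]['at'],1),round(t[0]['confidence'],2)));R.append(ray(c,t[0]['at']))
    print(n,out,tri(R) if len(R)==2 else '')
for c in('scene','top','wrist'): i=manip.camera_info(c);print(c,i['fx'],i['origin'])
s=manip.sense();print(s['eef_pos'],s['ee_rot'],s['time_s'],s['wrist_force'])
E
```

```text
Traceback (most recent call last):
  File "h.py", line 15, in ray
    return o,R@(d/np.linalg.norm(d))
             ~^^~~~~~~~~~~~~~~~~~~~~
ValueError: matmul: Input operand 1 has a mismatch in its core dimension 0, with gufunc signature (n?,k),(k,m?)->(n?,m?) (size 3 is different from 4)
```

View pics/scene.png

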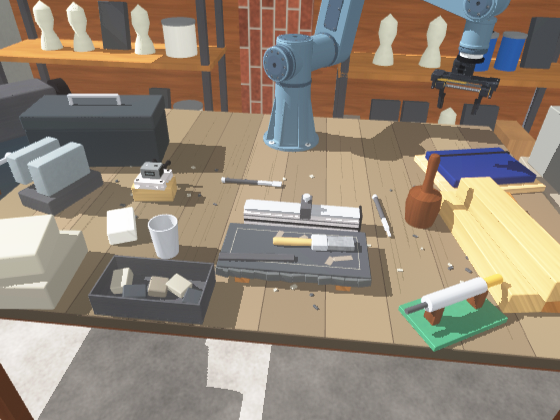

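View pics/top.png

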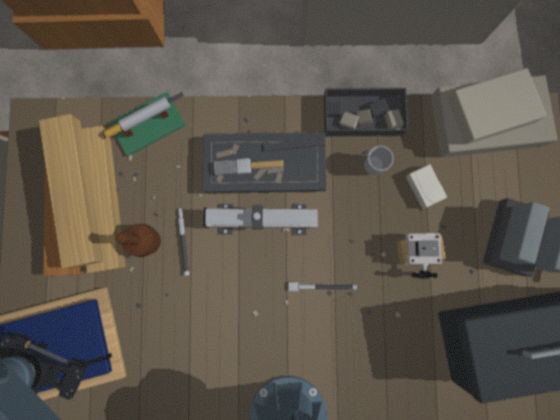

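The scene and top views match: the rail lies along world y with its open end at (218,318) in top. The carriage is on the block at (250,425) in top with its knob towards the robot, and the collar is at (216,257). The camera rotation is a quaternion, so I'll fix the helper.

```bash
sed -i "s/R=np.array(i\['rotation'\]);/R=rot(i['rotation']);/; s/np.array(i\['rotation'\]).T/rot(i['rotation']).T/" h.py
cat >> h.py <<'E'
from scipy.spatial.transform import Rotation as Ro
def rot(q): return Ro.from_quat(np.array(q)[[1,2,3,0]]).as_matrix()
np.set_printoptions(precision=1,suppress=True)
def st():
    s=manip.sense();print(s['time_s'],s['eef_pos'],'R',np.degrees(Ro.from_matrix(rot(s['ee_rot'])).as_euler('ZYX')),'F',np.array(s['wrist_force']),'gap',s['finger_gap']*88.1,s['grip_force'])
E
python3 - <<'E'
from h import *
st()
for n in 'rail rail_mouth stop_face block carriage housing carriage_front knob_center slate chisel_flat tin mallet marble_offcut'.split():
    out=[]
    R=[]
    for c in('scene','top'):
        t=manip.tip_of(c,n)
        if t: out.append((c,np.round(t[0]['at'],1),round(t[0]['confidence'],2)));R.append(ray(c,t[0]['at']))
    print(n,out,tri(R) if len(R)==2 else '')
for c in('scene','top','wrist'): i=manip.camera_info(c);print(c,i['fx'],i['origin'])
print(manip.sense()['ee_rot'],manip.sense()['time_s'])
E
```

```text
0.2 [225.2 528.7 238.2] R [ 156.9   -0.  -179.9] F [-0.5  0.2 -0.1] gap 88.24239147651294 0.0
rail [('scene', array([229. , 302.6]), 0.85), ('top', array([221.5, 262.4]), 0.87)] [556.8  73.5 -21.7]
rail_mouth [('scene', array([202.9, 246.4]), 0.88), ('top', array([218.5, 317.8]), 0.89)] [556.6 -89.3  56.1]
stop_face [('scene', array([208.1, 299.4]), 0.62), ('top', array([219.4, 261.9]), 0.63)] [556.7  66.1  51.5]
block [('scene', array([195.4, 159.2]), 0.86), ('top', array([248.1, 420.3]), 0.66)] [ 468.1 -388.5    2. ]
carriage [('scene', array([186. , 153.8]), 0.56), ('top', array([247.5, 421.2]), 0.8)] [ 471.1 -389.8   36. ]
housing [('scene', array([170.3, 151.4]), 0.83), ('top', array([246.2, 426.4]), 0.68)] [ 473.5 -386.7   92.7]
carriage_front [('scene', array([183.4, 172. ]), 0.88), ('top', array([247.5, 406.1]), 0.66)] [ 470.2 -336.5   50.2]
knob_center [('scene', array([166.5, 161.3]), 0.68)] 
slate [('scene', array([262.3, 294.2]), 0.67), ('top', array([163.6, 262.2]), 0.68)] [730.8  65.7   4.5]
chisel_flat [('scene', array([183.2, 252.4]), 0.75), ('top', array([285.7, 322.6]), 0.69)] [ 363.3 -102.9    3.8]
tin [('scene', array([247.4, 168.9]), 0.58), ('top', array([161.6, 373. ]), 0.62)] [ 729.1 -262.    19.2]
mallet [('scene', array([256.4, 258.4]), 0.67), ('top', array([241.5, 147.1]), 0.78)] [583.1 173.7  24.7]
marble_offcut [('scene', array([233.8, 122.9]), 0.83), ('top', array([185.2, 423.8]), 0.89)] [ 659.7 -418.6   -5.6]
scene 412.2727479802478 [1511.3   86.2  709.6]
top 423.66449989406027 [ 444.9    7.6 1263.7]
wrist 325.19226210127806 [163.1 554.8 383.8]
[ 0.   0.2  1.  -0. ] 1.5
```

Call:
{"fn": "jog_arm", "kwargs": {
  "series": [
    [[88,0.25,-0.95,0.05,0,0,-0.42],[88,0.25,-0.95,0.05,0,0,-0.42],[88,0.25,-0.95,0.05,0,0,-0.42],[88,0.25,-0.95,0.05,0,0,-0.42],[88,0.25,-0.95,0.05,0,0,-0.42],[88,0.25,-0.95,0.05,0,0,-0.42],[88,0.25,-0.95,0.05,0,0,-0.42],[88,0.25,-0.95,0.05,0,0,-0.42],[88,0.25,-0.95,0,0,0,-0.42],[88,0.25,-0.95,0,0,0,-0.42],[88,0.25,-0.95,0,0,0,-0.42],[88,0.25,-0.95,0,0,0,-0.42],[88,0.25,-0.95,0,0,0,-0.42],[88,0.25,-0.95,0,0,0,-0.42],[88,0.25,-0.95,0,0,0,-0.42],[88,0.25,-0.95,0,0,0,-0.42],[88,0,0,0,0,0,0]]
  ]
}}

```text
time_s: 3.62
eef_pos: [465.0, -386.3, 261.0]
ee_rot: [-0.001, 0.71, 0.704, -0.0]
wrist_force: [1.3, 0.1, -0.2]
finger_gap: 1.002
grip_force: 0.0
```

Run:
```python
from h import *
st()
i=manip.camera_info('wrist');print(i['origin'],rot(i['rotation']))
snap('wrist','w1');snap('top');snap('scene')
for n,z in (('carriage',50),('housing',91),('carriage_front',62),('knob_center',58),('block',0),('rail_mouth',58)):
    t=manip.tip_of('wrist',n)
    print(n,[(np.round(a['at'],1),round(a['confidence'],2),atz('wrist',a['at'],z,i)) for a in t[:2]])
```

```text
3.625 [ 465.  -386.3  261. ] R [  89.5   -0.1 -179.9] F [ 1.3  0.1 -0.2] gap 88.24141036366157 0.0
[ 465.3 -319.8  406.1] [[ 1.  -0.  -0. ]
 [-0.  -1.  -0.3]
 [-0.   0.3 -1. ]]
carriage [(array([185.3, 281.1]), 0.64, array([ 466. , -387.6,   50. ])), (array([140.6, 283.4]), 0.55, array([ 468.9, -337.9,   50. ]))]
housing [(array([190.3, 283.9]), 0.88, array([ 468.6, -384.8,   91. ]))]
carriage_front [(array([143. , 285.4]), 0.62, array([ 470.9, -339.8,   62. ]))]
knob_center [(array([187.7, 216.8]), 0.65, array([ 395. , -387.8,   58. ]))]
block [(array([ 98. , 468.3]), 0.24, array([ 725.9, -271.8,    0. ]))]
rail_mouth [(array([143.9, 283.4]), 0.42, array([ 468.8, -341. ,   58. ])), (array([188.9, 216.6]), 0.36, array([ 394.7, -389.1,   58. ]))]
```

View pics/w1.png

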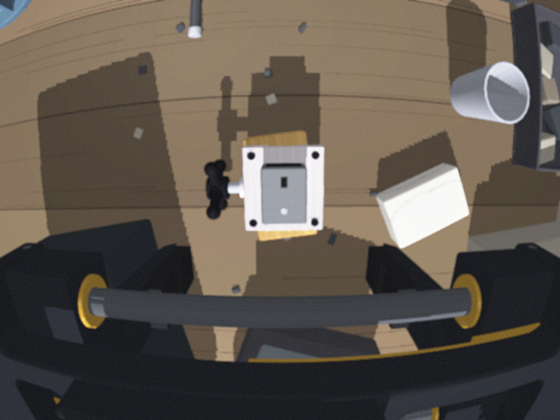

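Call:
{"fn": "jog_arm", "kwargs": {
  "series": [
    [[88,0.06,0,-0.7,0,0,0.1],[88,0,0,-0.7,0,0,0],[88,0,0,-0.7,0,0,0],[88,0,0,-0.6,0,0,0],[88,0,0,-0.33,0,0,0],[88,0,0,0,0,0,0],[30,0,0,0,0,0,0],[30,0,0,0,0,0,0],[30,0,0,0,0,0,0],[30,0,0,0,0,0,0],[30,0,0,0,0,0,0]]
  ],
  "squeeze": 35
}}

```text
time_s: 5.45
eef_pos: [469.0, -383.1, 81.2]
ee_rot: [0.0, 0.703, 0.712, -0.0]
wrist_force: [-0.9, 0.6, 2.0]
finger_gap: 0.494
grip_force: 35.0
```

Call:
{"fn": "jog_arm", "kwargs": {
  "series": [
    [[30,0,0,0.3,0,0,0],[30,0,0,0.5,0,0,0],[30,0,0,0.2,0,0,0],[30,0.29,0.74,0,0,0,0],[30,0.29,0.74,0,0,0,0],[30,0.29,0.74,0,0,0,0],[30,0.29,0.74,0,0,0,0],[30,0.29,0.6,0,0,0,0],[30,0,0,-0.3,0,0,0],[30,0,0,0,0,0,0],[30,0,0,0,0,0,0]]
  ]
}}

```text
time_s: 6.82
eef_pos: [555.4, -170.3, 122.6]
ee_rot: [-0.0, 0.703, 0.711, -0.0]
wrist_force: [-0.3, -0.4, -5.9]
finger_gap: 0.497
grip_force: 35.0
```

Run:
```python
from h import *
st()
i=manip.camera_info('wrist');print(i['origin'])
snap('wrist','w2');snap('top','t2');snap('scene','s2')
z0=manip.sense()['eef_pos'][2]-31.2
for n,z in (('carriage',z0),('housing',z0+41),('carriage_front',z0+12),('knob_center',z0+8),('rail_mouth',58),('stop_face',58)):
  for c in('wrist','top','scene'):
    t=manip.tip_of(c,n)
    print(n,c,[(np.round(a['at'],1),round(a['confidence'],2),atz(c,a['at'],z,i if c=='wrist' else None)) for a in t[:1]])
```

```text
6.825 [ 555.4 -170.3  122.6] R [  90.6   -0.  -179.9] F [-0.3 -0.4 -5.9] gap 43.81417470552765 34.97796893119812
[ 554.3 -103.7  267.7]
carriage wrist [(array([247.1, 277.5]), 0.93, array([ 553.7, -173.5,   92.2]))]
carriage top [(array([218.6, 351.6]), 0.52, array([ 552.2, -183. ,   92.2]))]
carriage scene [(array([189.8, 213.7]), 0.62, array([ 556.2, -177.9,   92.2]))]
housing wrist [(array([278.9, 279.7]), 0.87, array([ 555. , -173.1,  133.2]))]
housing top [(array([215.4, 350.6]), 0.59, array([ 557.1, -173.9,  133.2]))]
housing scene [(array([177.5, 212.3]), 0.92, array([ 558.3, -178.4,  133.2]))]
carriage_front wrist [(array([170.5, 280. ]), 0.66, array([ 554.6, -127.2,  104.2]))]
carriage_front top [(array([217.6, 334.5]), 0.57, array([ 554.4, -134.1,  104.2]))]
carriage_front scene [(array([188.5, 231.1]), 0.94, array([ 562.1, -126.9,  104.2]))]
knob_center wrist [(array([249.5, 153.6]), 0.55, array([ 481.2, -173.8,  100.2]))]
knob_center top [(array([166. , 249.5]), 0.73, array([702.5,  99.5, 100.2]))]
knob_center scene [(array([171.4, 217.7]), 0.97, array([ 466.9, -185.9,  100.2]))]
rail_mouth wrist [(array([102.5, 287.9]), 0.78, array([559.3, -89.8,  58. ]))]
rail_mouth top [(array([218.5, 315.9]), 0.95, array([556.8, -86.6,  58. ]))]
rail_mouth scene [(array([202.8, 244.2]), 0.64, array([559.7, -92. ,  58. ]))]
stop_face wrist []
stop_face top [(array([219.6, 264.3]), 0.84, array([555.3,  60.9,  58. ]))]
stop_face scene [(array([208.2, 299.3]), 0.74, array([567.,  64.,  58.]))]
```

View pics/w2.png

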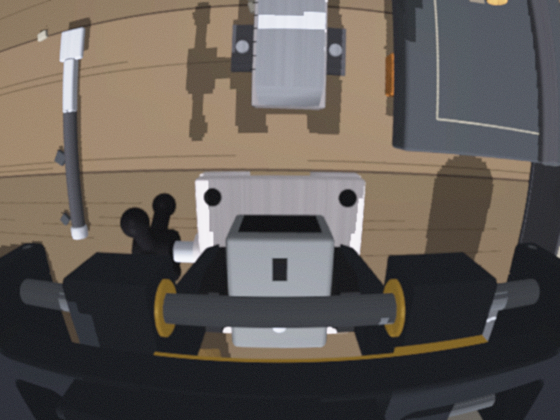

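Run:
```python
from h import *
im=cv2.imread('pics/w2.png')
a=cv2.resize(im[0:215,190:375],None,fx=3,fy=3,interpolation=cv2.INTER_CUBIC)[:600]
t=cv2.imread('pics/t2.png');b=cv2.resize(t[190:240,195:395],(800,200),interpolation=cv2.INTER_CUBIC)
cv2.imwrite('pics/c2.png',a)
cv2.imwrite('pics/c3.png',b)
```

```text
(no output)
```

View pics/c2.png

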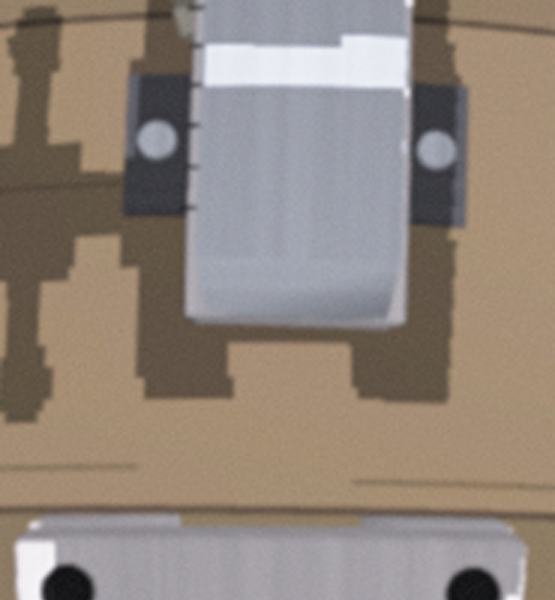

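View pics/c3.png

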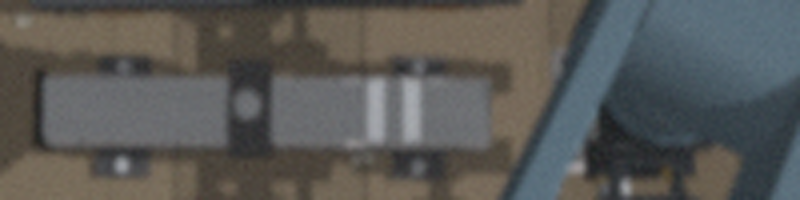

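The wrist crop shows the rail's end (beam corners at crop (187,318) and (405,324)) and foot bolts at (155,140) and (436,150). The carriage's front edge is below at row ~525. In the top crop the foot bolts line up with the image rows, so the rail is nearly along world y.

Run:
```python
from h import *
i=manip.camera_info('wrist')
W=lambda x,y,z:atz('wrist',(y/3,190+x/3),z,i)
T=lambda x,y,z:atz('top',(190+y/4,195+x/4),z)
for a in ((187,318,44),(405,324,44),(193,130,44),(410,130,44),(155,140,9),(436,150,9),(67,588,118),(472,590,118),(35,525,116),(515,530,116)): print('W',a,W(*a))
for a in ((122,65,9),(420,65,9),(122,165,9),(418,165,9),(491,75,50),(491,150,50),(42,72,50),(42,148,50),(246,104,101),(271,110,75)): print('T',a,T(*a))
```

```text
W (187, 318, 44) [536.  -90.5  44. ]
W (405, 324, 44) [585.6 -91.   44. ]
W (193, 130, 44) [536.8 -46.1  44. ]
W (410, 130, 44) [586.2 -44.9  44. ]
W (155, 140, 9) [524.1 -39.8   9. ]
W (436, 150, 9) [598.2 -41.1   9. ]
W (67, 588, 118) [ 522.9 -136.8  118. ]
W (472, 590, 118) [ 587.6 -136.4  118. ]
W (35, 525, 116) [ 517.5 -127.   116. ]
W (515, 530, 116) [ 594.6 -126.8  116. ]
T (122, 65, 9) [601.1 178.6   9. ]
T (420, 65, 9) [598.6 -43.7   9. ]
T (122, 165, 9) [526.5 178.3   9. ]
T (418, 165, 9) [524. -41.   9.]
T (491, 75, 50) [585.7 -93.1  50. ]
T (491, 150, 50) [531.6 -92.   50. ]
T (42, 72, 50) [591.6 230.7  50. ]
T (42, 148, 50) [536.7 230.1  50. ]
T (246, 104, 101) [561.6  80.4 101. ]
T (271, 110, 75) [559.8  64.5  75. ]
```

Call:
{"fn": "jog_arm", "kwargs": {
  "series": [
    [[30,0.08,0,-0.3,0,0,-0.13],[30,0,0,-0.3,0,0,0],[30,0,0,-0.14,0,0,0],[30,0.002,0.2,0,0,0,0],[30,0.002,0.15,0,0,0,0],[30,0,0,0,0,0,0]]
  ]
}}

```text
time_s: 8.62
eef_pos: [561.4, -147.4, 79.1]
ee_rot: [0.0, 0.71, 0.704, 0.0]
wrist_force: [-0.1, -0.5, -5.9]
finger_gap: 0.495
grip_force: 35.0
```

Run:
```python
from h import *
st()
i=manip.camera_info('wrist');snap('wrist','w3')
im=cv2.imread('pics/w3.png')
cv2.imwrite('pics/c4.png',cv2.resize(im[40:220,170:390],None,fx=3,fy=3,interpolation=cv2.INTER_CUBIC))
for n,z in (('carriage_front',59),('rail_mouth',58)):
    t=manip.tip_of('wrist',n);print(n,[(a['at'],a['confidence'],atz('wrist',a['at'],z,i)) for a in t[:1]])
```

```text
8.625 [ 561.4 -147.4   79.1] R [ 89.5   0.  180. ] F [-0.1 -0.5 -5.9] gap 43.59314005629886 34.978114161640406
carriage_front [([172.1, 278.5], 0.89, array([ 560.8, -105.5,   59. ]))]
rail_mouth [([139.1, 276.2], 0.56, array([559.8, -88.5,  58. ]))]
```

View pics/c4.png

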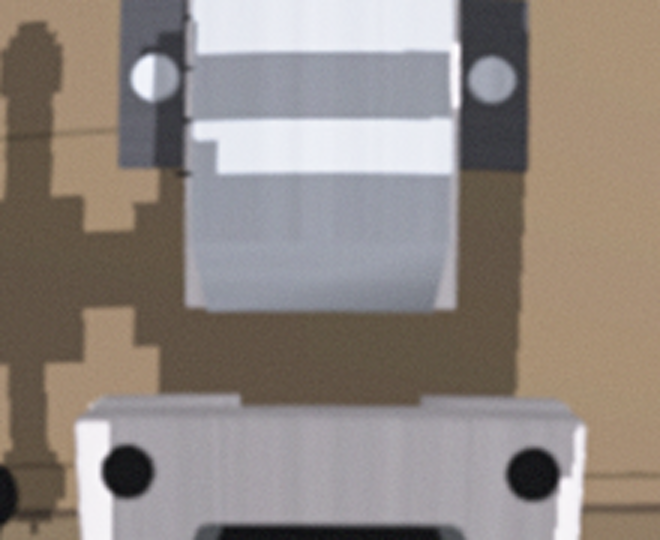

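The crop shows the dovetail tip centred at column 321 and the carriage at 330. That puts the carriage about 1.5 mm too far in +x, with the yaw matching. I'll correct x, lower by 1 mm and enter slowly.

Call:
{"fn": "jog_arm", "kwargs": {
  "series": [
    [[30,-0.025,0,-0.017,0,0,0],[30,0,0,0,0,0,0],[30,0.001,0.1,0,0,0,0],[30,0.001,0.1,0,0,0,0],[30,0.001,0.06,0,0,0,0],[30,0.001,0.06,0,0,0,0],[30,0.001,0.06,0,0,0,0],[30,0,0,0,0,0,0]]
  ]
}}

```text
time_s: 9.78
eef_pos: [559.8, -125.3, 77.5]
ee_rot: [-0.0, 0.711, 0.704, -0.0]
wrist_force: [0.0, 0.2, -5.9]
finger_gap: 0.497
grip_force: 35.0
```

Call:
{"fn": "jog_arm", "kwargs": {
  "series": [
    [[30,0,0.05,0.008,0,0,0],[30,0.001,0.06,0,0,0,0],[30,0.001,0.06,0,0,0,0],[30,0.001,0.06,0,0,0,0],[30,0.001,0.06,0,0,0,0],[30,0,0,0,0,0,0]]
  ]
}}

```text
time_s: 10.52
eef_pos: [560.1, -107.8, 78.0]
ee_rot: [-0.0, 0.711, 0.704, 0.0]
wrist_force: [0.2, 0.0, -6.2]
finger_gap: 0.499
grip_force: 35.0
```

Call:
{"fn": "jog_arm", "kwargs": {
  "series": [
    [[30,0.001,0.12,0,0,0,0],[30,0.001,0.12,0,0,0,0],[30,0.001,0.12,0,0,0,0],[30,0.001,0.12,0,0,0,0],[30,0.001,0.12,0,0,0,0],[30,0.001,0.12,0,0,0,0]]
  ]
}}

```text
time_s: 11.28
eef_pos: [560.4, -64.5, 78.0]
ee_rot: [0.0, 0.711, 0.704, -0.0]
wrist_force: [0.2, -0.0, -6.5]
finger_gap: 0.494
grip_force: 35.0
```

Call:
{"fn": "jog_arm", "kwargs": {
  "series": [
    [[30,0.001,0.12,0,0,0,0],[30,0.001,0.12,0,0,0,0],[30,0.001,0.12,0,0,0,0],[30,0.001,0.12,0,0,0,0],[30,0.001,0.12,0,0,0,0],[30,0.001,0.12,0,0,0,0],[30,0.001,0.12,0,0,0,0],[30,0.001,0.12,0,0,0,0],[30,0,0,0,0,0,0]]
  ]
}}

```text
time_s: 12.4
eef_pos: [560.9, -6.8, 77.9]
ee_rot: [-0.0, 0.71, 0.704, -0.0]
wrist_force: [0.2, 0.2, -6.9]
finger_gap: 0.49
grip_force: 35.0
```

Run:
```python
from h import *
st()
i=manip.camera_info('wrist');snap('wrist','w5')
im=cv2.imread('pics/w5.png')
cv2.imwrite('pics/c5.png',cv2.resize(im[20:240,150:410],None,fx=2.5,fy=2.5,interpolation=cv2.INTER_CUBIC))
for n,z in (('carriage_front',59),('stop_face',58),('knob_center',54)):
    t=manip.tip_of('wrist',n);print(n,[(a['at'],a['confidence'],atz('wrist',a['at'],z,i)) for a in t[:1]])
```

```text
12.4 [560.9  -6.8  77.9] R [  89.5   -0.  -180. ] F [ 0.2  0.2 -6.9] gap 43.191585448024426 34.97813391499221
carriage_front [([173.0, 279.6], 0.62, array([560.8,  34.9,  59. ]))]
stop_face [([109.9, 282.9], 0.91, array([562.8,  66.9,  58. ]))]
knob_center [([250.5, 154.0], 0.9, array([486.1, -10.1,  54. ]))]
```

View pics/c5.png

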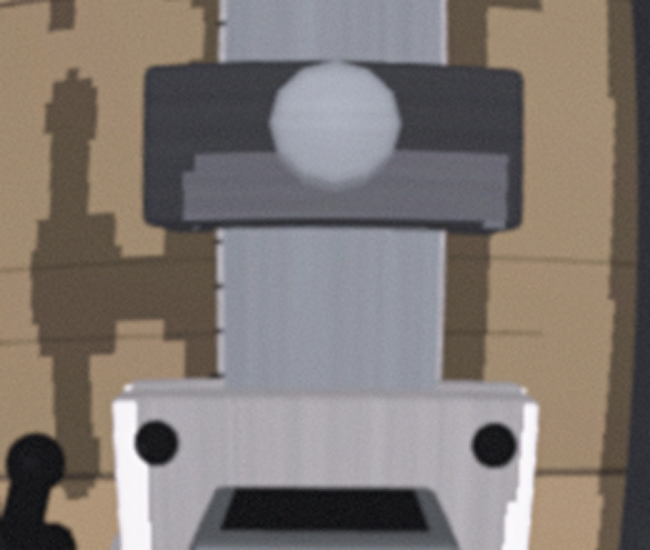

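The crop shows the carriage's front edge at row 383 and the collar face at row 228, about 30 mm apart. I'll go closer, then creep up with a light grip so the pads slip before the collar moves.

Call:
{"fn": "jog_arm", "kwargs": {
  "series": [
    [[30,0.001,0.12,0,0,0,0],[30,0.001,0.12,0,0,0,0],[30,0.001,0.09,0,0,0,0],[30,0,0,-0.012,0,0,0],[30,0,0,0,0,0,0]]
  ],
  "squeeze": 12
}}

```text
time_s: 13.22
eef_pos: [561.1, 12.5, 77.2]
ee_rot: [0.0, 0.711, 0.704, -0.0]
wrist_force: [0.0, -0.1, -6.0]
finger_gap: 0.497
grip_force: 12.0
```

Call:
{"fn": "jog_arm", "kwargs": {
  "series": [
    [[30,0,0.03,0,0,0,0],[30,0,0.03,0,0,0,0],[30,0,0.02,0,0,0,0],[30,0,0,0,0,0,0]]
  ]
}}

```text
time_s: 13.72
eef_pos: [561.1, 17.3, 77.3]
ee_rot: [-0.0, 0.711, 0.704, 0.0]
wrist_force: [-0.5, 0.1, -5.2]
finger_gap: 0.501
grip_force: 12.0
```

Call:
{"fn": "jog_arm", "kwargs": {
  "series": [
    [[30,0,0.02,0,0,0,0],[30,0,0.02,0,0,0,0],[30,0,0,0,0,0,0]]
  ]
}}

```text
time_s: 14.1
eef_pos: [561.1, 19.7, 77.3]
ee_rot: [-0.0, 0.711, 0.704, 0.0]
wrist_force: [-0.3, -0.2, -5.7]
finger_gap: 0.5
grip_force: 12.0
```

Call:
{"fn": "jog_arm", "kwargs": {
  "series": [
    [[30,0,0.02,0,0,0,0],[30,0,0,0,0,0,0]]
  ]
}}

```text
time_s: 14.35
eef_pos: [561.1, 20.9, 77.3]
ee_rot: [-0.0, 0.711, 0.704, 0.0]
wrist_force: [-0.3, -0.3, -6.1]
finger_gap: 0.502
grip_force: 12.0
```

Call:
{"fn": "jog_arm", "kwargs": {
  "series": [
    [[30,0,0.02,0,0,0,0],[30,0,0,0,0,0,0]]
  ]
}}

```text
time_s: 14.6
eef_pos: [561.1, 22.1, 77.3]
ee_rot: [-0.0, 0.711, 0.704, 0.0]
wrist_force: [-0.2, 0.3, -5.1]
finger_gap: 0.499
grip_force: 12.0
```

Call:
{"fn": "jog_arm", "kwargs": {
  "series": [
    [[30,0,0.02,0,0,0,0],[30,0,0,0,0,0,0]]
  ]
}}

```text
time_s: 14.85
eef_pos: [561.1, 23.3, 77.3]
ee_rot: [-0.0, 0.711, 0.704, 0.0]
wrist_force: [-0.0, 0.2, -6.0]
finger_gap: 0.496
grip_force: 12.0
```

Call:
{"fn": "jog_arm", "kwargs": {
  "series": [
    [[30,0,0.016,0,0,0,0],[30,0,0,0,0,0,0]]
  ]
}}

```text
time_s: 15.1
eef_pos: [561.1, 24.2, 77.2]
ee_rot: [-0.0, 0.711, 0.704, 0.0]
wrist_force: [0.5, -0.1, -7.1]
finger_gap: 0.5
grip_force: 12.0
```

Call:
{"fn": "jog_arm", "kwargs": {
  "series": [
    [[30,0,0.015,0,0,0,0],[30,0,0,0,0,0,0]]
  ]
}}

```text
time_s: 15.35
eef_pos: [561.1, 25.1, 77.3]
ee_rot: [-0.0, 0.711, 0.704, 0.0]
wrist_force: [0.4, -0.4, -5.7]
finger_gap: 0.499
grip_force: 12.0
```

Call:
{"fn": "jog_arm", "kwargs": {
  "series": [
    [[30,0,0.015,0,0,0,0],[30,0,0,0,0,0,0]]
  ]
}}

```text
time_s: 15.6
eef_pos: [561.1, 25.6, 77.3]
ee_rot: [0.0, 0.711, 0.704, -0.0]
wrist_force: [0.5, -1.5, -5.5]
finger_gap: 0.5
grip_force: 12.0
```

Call:
{"fn": "jog_arm", "kwargs": {
  "series": [
    [[30,0,0.015,0,0,0,0],[30,0,0,0,0,0,0]]
  ]
}}

```text
time_s: 15.85
eef_pos: [561.1, 25.7, 77.4]
ee_rot: [0.001, 0.711, 0.704, -0.001]
wrist_force: [-0.6, -5.8, -5.5]
finger_gap: 0.5
grip_force: 12.0
```

Run:
```python
from h import *
st()
i=manip.camera_info('wrist');im=snap('wrist','w6')[:,:,::-1];snap('top');snap('scene')
cv2.imwrite('pics/c6.png',cv2.resize(im[80:220,190:390],None,fx=4,fy=4,interpolation=cv2.INTER_CUBIC))
for n,z in (('carriage_front',58),('stop_face',58),('knob_center',54)):
  for c in('wrist','top','scene'):
    t=manip.tip_of(c,n);print(n,c,[(a['at'],a['confidence'],atz(c,a['at'],z,i if c=='wrist' else None)) for a in t[:1]])
```

```text
15.85 [561.1  25.7  77.4] R [  89.4    0.1 -180. ] F [-0.6 -5.8 -5.5] gap 44.0444775550538 11.982750403694808
carriage_front wrist [([173.9, 280.6], 0.62, array([561.6,  66.9,  58. ]))]
carriage_front top [([245.4, 276.6], 0.68, array([481.5,  26.5,  58. ]))]
carriage_front scene [([210.2, 300.0], 0.79, array([576.4,  66.5,  58. ]))]
stop_face wrist []
stop_face top [([218.1, 263.3], 0.56, array([559.7,  63.7,  58. ]))]
stop_face scene [([205.9, 301.3], 0.79, array([554.9,  68.9,  58. ]))]
knob_center wrist [([250.5, 152.0], 0.93, array([485.3,  22.7,  54. ]))]
knob_center top [([244.5, 278.5], 0.42, array([484.1,  21.1,  54. ]))]
knob_center scene [([210.4, 302.6], 0.27, array([570.7,  73.6,  54. ]))]
```

Run:
```python
import cv2
im=cv2.imread('pics/w6.png')
cv2.imwrite('pics/c6.png',cv2.resize(im[100:300,100:370],None,fx=2.9,fy=2.9,interpolation=cv2.INTER_CUBIC))
```

```text
(no output)
```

View pics/c6.png

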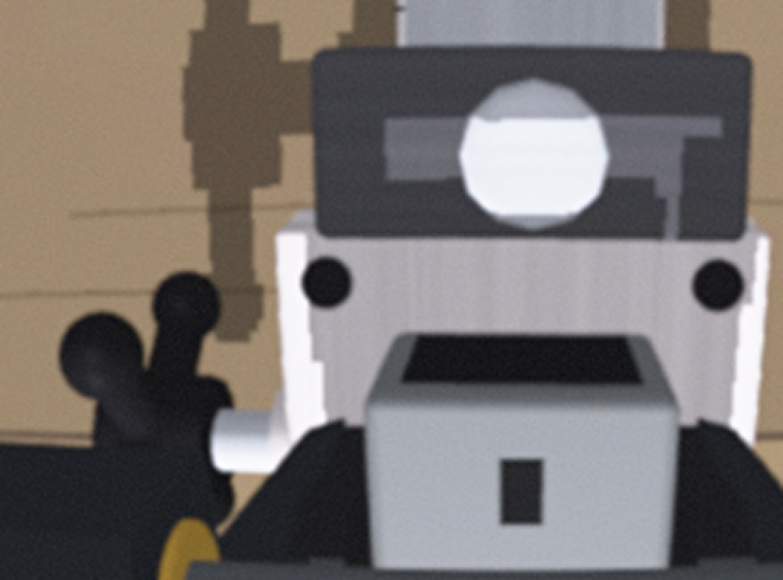

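The carriage front is flush against the collar. Two knob balls show at crop (187,303) and (100,355). I'll intersect their rays with the knob plane to get the knob angle.

Run:
```python
from h import *
st();i=manip.camera_info('wrist')
for cc in((187,303),(100,355)):
  o,d=ray('wrist',(100+cc[1]/2.9,100+cc[0]/2.9),i)
  for X in(485,487,489):
    p=o+d*(X-o[0])/d[0];dy,dz=p[1]-22.7,p[2]-54
    print(X,p,np.hypot(dy,dz),np.degrees(np.arctan2(-dy,dz)))
```

```text
16.45 [561.1  25.7  77.4] R [  89.4    0.1 -180. ] F [-0.4 -6.  -4.4] gap 43.908519362164014 11.981952984351665
485 [485.   42.9  23.4] 36.62918699543565 -146.52713305303368
487 [487.   44.2  28.7] 33.23581631813938 -139.67789534787042
489 [489.   45.5  33.9] 30.419139128388125 -131.4214743552252
485 [485.   45.4  71.2] 28.513052161612126 -52.917055653684585
487 [487.   46.7  75.2] 31.98068876583125 -48.58571393386437
489 [489.   47.9  79.1] 35.5949582244143 -45.1173136114832
```

Knob angle is about 41° (0.72 rad). Now I release, lift, turn the tool 90° so its body clears the housing, and close the fingers beside the ball on the open-end side.

Call:
{"fn": "jog_arm", "kwargs": {
  "series": [
    [[88,0,0,0,0,0,0],[88,0,0,0,0,0,0],[88,0,0,0,0,0,0],[88,0,0,0,0,0,0],[88,0,0,0.5,0,0,0],[88,0,0,0.8,0,0,0],[0,-0.14,-0.064,0,0,0,-1],[0,-0.14,-0.064,0,0,0,-1],[0,-0.14,-0.064,0,0,0,-1],[0,-0.14,-0.064,0,0,0,-1],[0,-0.14,-0.064,0,0,0,-1],[0,-0.14,-0.064,0,0,0,-1],[0,-0.14,-0.064,0,0,0,-1],[0,-0.14,-0.064,0,0,0,-1],[0,-0.14,-0.064,0,0,0,-1],[0,0,0,0,0,0,0]]
  ]
}}

```text
time_s: 18.45
eef_pos: [485.2, -7.7, 155.3]
ee_rot: [-0.0, 1.0, -0.004, 0.0]
wrist_force: [0.8, 1.0, -0.2]
finger_gap: 0.006
grip_force: 0.0
```

Run:
```python
from h import *
st();i=manip.camera_info('wrist');print(manip.sense()['qpos']);snap('wrist','w7');snap('top','t7');snap('scene','s7')
for n,z in (('carriage_front',58),('stop_face',58),('knob_center',54),('housing',87)):
  for c in('wrist','top','scene'):
    t=manip.tip_of(c,n);print(n,c,[(a['at'],a['confidence'],atz(c,a['at'],z,i if c=='wrist' else None)) for a in t[:1]])
```

```text
18.45 [485.2  -7.7 155.3] R [  -0.5   -0.  -180. ] F [ 0.8  1.  -0.2] gap 0.5275259132280311 0.0
[-0.3  0.1  1.9  0.   1.2  1.3]
carriage_front wrist [([114.2, 180.5], 0.85, array([561.8,  66. ,  58. ]))]
carriage_front top [([216.7, 261.8], 0.6, array([563.7,  68. ,  58. ]))]
carriage_front scene [([208.6, 303.3], 0.64, array([567.5,  75.2,  58. ]))]
stop_face wrist [([114.4, 179.6], 0.84, array([561.7,  66.7,  58. ]))]
stop_face top [([165.4, 245.8], 0.74, array([713.7, 113.5,  58. ]))]
stop_face scene [([206.7, 298.6], 0.49, array([559.8,  61.7,  58. ]))]
knob_center wrist [([205.7, 241.3], 0.78, array([488.6,  21.7,  54. ]))]
knob_center top []
knob_center scene [([190.8, 283.5], 0.57, array([476.1,  12. ,  54. ]))]
housing wrist [([109.0, 234.5], 0.93, array([562.1,  20.3,  87. ]))]
housing top [([215.9, 274.1], 0.51, array([562.7,  32.2,  87. ]))]
housing scene [([197.8, 283.8], 0.64, array([564. ,  19.7,  87. ]))]
```

View pics/w7.png

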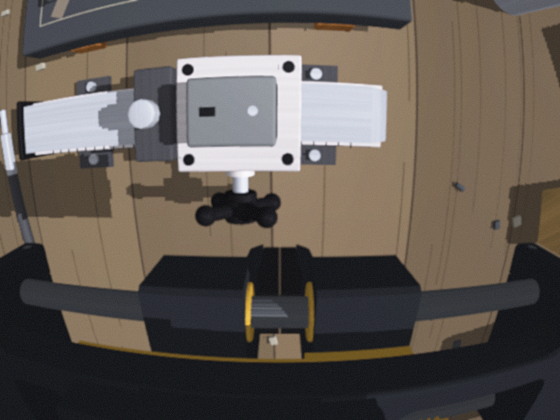

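The picture shows the carriage still against the collar (150–180, 113). The upper knob balls are at about (205,215) and (267,217), and the closed fingers are clear of the knob.

Run:
```python
from h import *
i=manip.camera_info('wrist')
for X in(486,488):
 for cc in((205,215),(267,217),(272,201)):
  o,d=ray('wrist',(cc[1],cc[0]),i);p=o+d*(X-o[0])/d[0];dy,dz=p[1]-22.5,p[2]-54
  print(X,p,np.hypot(dy,dz),np.degrees(np.arctan2(-dy,dz)))
```

```text
486 [486.   47.8  69.6] 29.711707328449684 -58.2198068220336
486 [486.    0.8  76.3] 31.15380214011563 44.24830559055993
486 [486.   -1.8  27.7] 35.78324591398852 137.2997590642931
488 [488.   46.   76.6] 32.65620296364228 -46.13466087597071
488 [488.    0.5  83.1] 36.49425106663451 37.129413936848735
488 [488.  -2.  36.] 30.413312249431527 126.39609939682707
```

Call:
{"fn": "jog_arm", "kwargs": {
  "series": [
    [[0,0.03,0,-0.55,0,0,0],[0,0,0,-0.5,0,0,0],[0,0,0,-0.1,0,0,0],[0,0,-0.02,-0.06,0,0,0],[0,0,-0.03,-0.06,0,0,0],[0,0,0,0,0,0,0]]
  ]
}}

```text
time_s: 19.95
eef_pos: [488.1, -11.7, 80.5]
ee_rot: [0.001, 1.0, -0.005, 0.001]
wrist_force: [-3.1, -2.1, 4.5]
finger_gap: 0.002
grip_force: 2.0
```

Call:
{"fn": "jog_arm", "kwargs": {
  "series": [
    [[0,0,-0.03,-0.06,0,0,0],[0,0,-0.03,-0.06,0,0,0],[0,0,0,0,0,0,0]]
  ]
}}

```text
time_s: 20.32
eef_pos: [488.6, -16.4, 73.7]
ee_rot: [0.002, 1.0, -0.005, 0.001]
wrist_force: [-4.4, -7.2, 6.0]
finger_gap: 0.009
grip_force: 4.1
```

Call:
{"fn": "jog_arm", "kwargs": {
  "series": [
    [[0,0,-0.03,-0.06,0,0,0],[0,0,-0.03,-0.06,0,0,0],[0,0,0,0,0,0,0]]
  ]
}}

```text
time_s: 20.7
eef_pos: [489.2, -19.6, 66.4]
ee_rot: [0.001, 1.0, -0.005, 0.002]
wrist_force: [-1.4, -5.3, 2.9]
finger_gap: 0.004
grip_force: 2.4
```

Call:
{"fn": "jog_arm", "kwargs": {
  "series": [
    [[0,0,0,-0.06,0,0,0],[0,0,0,-0.06,0,0,0],[0,0,0,0,0,0,0]]
  ]
}}

```text
time_s: 21.08
eef_pos: [489.4, -19.1, 59.1]
ee_rot: [0.001, 1.0, -0.005, 0.002]
wrist_force: [0.8, -4.3, 2.9]
finger_gap: 0.004
grip_force: 1.6
```

Call:
{"fn": "jog_arm", "kwargs": {
  "series": [
    [[0,0,-0.01,-0.06,0,0,0],[0,0,-0.01,-0.06,0,0,0],[0,0,0,0,0,0,0]]
  ]
}}

```text
time_s: 21.45
eef_pos: [487.6, -19.0, 50.2]
ee_rot: [-0.0, 1.0, -0.005, 0.0]
wrist_force: [2.5, -2.2, 2.6]
finger_gap: 0.003
grip_force: 1.5
```

Call:
{"fn": "jog_arm", "kwargs": {
  "series": [
    [[0,0,-0.02,-0.05,0,0,0],[0,0,0,0,0,0,0]]
  ]
}}

```text
time_s: 21.7
eef_pos: [486.9, -20.0, 46.9]
ee_rot: [-0.0, 1.0, -0.005, -0.0]
wrist_force: [0.7, -0.5, 3.3]
finger_gap: 0.005
grip_force: 1.3
```

Call:
{"fn": "jog_arm", "kwargs": {
  "series": [
    [[0,0,-0.02,-0.05,0,0,0],[0,0,0,0,0,0,0]]
  ]
}}

```text
time_s: 21.95
eef_pos: [486.8, -21.5, 43.8]
ee_rot: [-0.0, 1.0, -0.005, -0.001]
wrist_force: [0.2, -0.1, 2.8]
finger_gap: 0.009
grip_force: 1.2
```

Call:
{"fn": "jog_arm", "kwargs": {
  "series": [
    [[0,0,-0.2,0.02,0,0,0],[0,0,0,0.5,0,0,0],[0,0,0,0.5,0,0,0],[0,0,0.42,0,0,0,0],[0,0,0,0,0,0,0]]
  ]
}}

```text
time_s: 22.58
eef_pos: [486.8, -7.9, 105.4]
ee_rot: [-0.0, 1.0, -0.004, -0.0]
wrist_force: [-0.6, 0.2, -0.5]
finger_gap: 0.007
grip_force: 0.0
```

Run:
```python
from h import *
st();i=manip.camera_info('wrist');a=snap('wrist','w8')
# crop of knob: find dark ball blobs
g=cv2.cvtColor(a,cv2.COLOR_RGB2GRAY)[150:300,150:330]
print(proj('wrist',(487.5,22.5,54),i))
for th in (30,35,40,45,50,-60,-55,-50,-45,-40):
    t=np.radians(th);p=(487.5,22.5-32*np.sin(t),54+32*np.cos(t));print(th,np.round(proj('wrist',p,i),1))
m=(g<45).astype(np.uint8)
for r in range(0,150,3): print(150+r,''.join('#' if v else '.' for v in m[r,::2]))
```

```text
22.575 [486.8  -7.9 105.4] R [  -0.5    0.  -180. ] F [-0.6  0.2 -0.5] gap 0.6220584526931267 0.0
(np.float64(229.0775613548701), np.float64(231.29677226342022))
30 [244.8 252.7]
35 [243.8 257.1]
40 [242.7 261.2]
45 [241.5 265. ]
50 [240.2 268.4]
-60 [237.5 183.1]
-55 [238.8 184.4]
-50 [240.1 186.1]
-45 [241.4 188.2]
-40 [242.5 190.7]
150 ..........................................................................................
153 ..........................................................................................
156 ..........................................................................................
159 ..........................................................................................
162 ..........................................................................................
165 ..........................................................................................
168 ......####.........................................................######.................
171 .....######........................................................######.................
174
[... 3286 characters left out ...]
#########..########################
279 ################################################.################.########################
282 ################################################....#############.#############..#########
285 ################################################....############..############....########
288 ################################################....#############.############....########
291 ################################################.....###########..############....########
294 ###############################################......###########..############....########
297 ....##...#..#..####.##.###.#...################....................#..............####.###
```

Next ball is at about 34°, so the knob has turned about 1.45 rad and was still free. I'll push this one down, watching the force.

Call:
{"fn": "jog_arm", "kwargs": {
  "series": [
    [[0,0,0.05,-0.22,0,0,0],[0,0,0,-0.06,0,0,0],[0,0,-0.02,-0.06,0,0,0],[0,0,0,0,0,0,0]]
  ]
}}

```text
time_s: 23.12
eef_pos: [486.9, -8.8, 85.6]
ee_rot: [0.002, 1.0, -0.005, -0.001]
wrist_force: [-7.3, -8.1, 13.3]
finger_gap: 0.006
grip_force: 7.9
```

Call:
{"fn": "jog_arm", "kwargs": {
  "series": [
    [[0,0,-0.03,-0.05,0,0,0],[0,0,0,0,0,0,0]]
  ]
}}

```text
time_s: 23.38
eef_pos: [487.0, -11.6, 83.2]
ee_rot: [0.003, 1.0, -0.005, -0.001]
wrist_force: [-10.5, -11.9, 19.0]
finger_gap: 0.007
grip_force: 11.3
```

Call:
{"fn": "jog_arm", "kwargs": {
  "series": [
    [[0,0,-0.03,-0.05,0,0,0],[0,0,0,0,0,0,0]]
  ]
}}

```text
time_s: 23.62
eef_pos: [487.1, -14.4, 80.6]
ee_rot: [0.003, 1.0, -0.005, -0.001]
wrist_force: [-12.6, -16.4, 22.0]
finger_gap: 0.012
grip_force: 13.9
```

The push is mostly sideways (−16 N y), so the fingertip is off-centre on the ball. I'll lift, re-centre over the ball and push straight.

Call:
{"fn": "jog_arm", "kwargs": {
  "series": [
    [[0,0,0,0.3,0,0,0],[0,0.05,0.25,0.1,0,0,0],[0,0,0,0,0,0,0]]
  ]
}}

```text
time_s: 24.0
eef_pos: [490.3, 6.0, 102.7]
ee_rot: [-0.0, 1.0, -0.004, -0.0]
wrist_force: [-0.8, 0.6, 0.5]
finger_gap: 0.002
grip_force: 0.0
```

Run:
```python
from h import *
st();i=manip.camera_info('wrist');a=snap('wrist','w9')
g=cv2.cvtColor(a,cv2.COLOR_RGB2GRAY)[195:285,160:310]
for th in (35,40,45,50,55,60,-55,-50,-45,-40,-35,-30):
    t=np.radians(th);p=(488,22.5-32*np.sin(t),54+32*np.cos(t));print(th,np.round(proj('wrist',p,i),1))
m=(g<45)
for r in range(0,90,3): print(195+r,''.join('#' if v else '.' for v in m[r,::2]))
t=manip.tip_of('wrist','knob_center');print([(x['at'],x['confidence'],atz('wrist',x['at'],54,i)) for x in t[:1]])
snap('top')
for n in('stop_face','carriage_front'):
  for c in('wrist','top'):
    t=manip.tip_of(c,n);print(n,c,[(x['at'],x['confidence'],atz(c,x['at'],58,i if c=='wrist' else None)) for x in t[:1]])
```

```text
24.0 [490.3   6.  102.7] R [  -0.5    0.  -180. ] F [-0.8  0.6  0.5] gap 0.20011745645570236 0.0
35 [250.5 281.9]
40 [249.3 285.8]
45 [248.  289.4]
50 [246.6 292.6]
55 [245.2 295.4]
60 [243.7 297.7]
-55 [245.4 206.1]
-50 [246.8 208.1]
-45 [248.1 210.5]
-40 [249.4 213.4]
-35 [250.5 216.7]
-30 [251.6 220.3]
195 ...........................................................................
198 ...........................................................................
201 ...........................................................................
204 ...........................................................................
207 ...........................................................................
210 ...........................................................................
213 ...........................................................................
216 ...............................#####.#####..........####...................
219 .............................##############........#####......######.......
222 ............................############################....#########
[... 1251 characters left out ...]
####################.##############
273 ############################################################.##############
276 ############################################################.##############
279 ############################################################.##############
282 ###########################################....############..#############.
[([235.6, 254.4], 0.97, array([487.5,  21.4,  54. ]))]
stop_face wrist [([116.5, 177.0], 0.65, array([563.5,  65.7,  58. ]))]
stop_face top [([217.9, 261.2], 0.39, array([560.3,  69.7,  58. ]))]
carriage_front wrist [([120.1, 176.3], 0.64, array([561.4,  66.3,  58. ]))]
carriage_front top [([218.1, 264.7], 0.64, array([559.6,  59.7,  58. ]))]
```

Call:
{"fn": "jog_arm", "kwargs": {
  "series": [
    [[0,0,-0.07,-0.25,0,0,0],[0,0,0,-0.07,0,0,0],[0,0,0,0,0,0,0]]
  ]
}}

```text
time_s: 24.72
eef_pos: [490.9, -1.4, 84.4]
ee_rot: [0.002, 1.0, -0.005, 0.0]
wrist_force: [-2.8, -6.4, 10.1]
finger_gap: 0.005
grip_force: 5.2
```

Call:
{"fn": "jog_arm", "kwargs": {
  "series": [
    [[0,0,-0.02,-0.03,0,0,0],[0,0,0,0,0,0,0]]
  ]
}}

```text
time_s: 24.98
eef_pos: [491.0, -2.8, 83.1]
ee_rot: [0.002, 1.0, -0.005, 0.0]
wrist_force: [-5.1, -7.8, 14.7]
finger_gap: 0.004
grip_force: 7.4
```

Call:
{"fn": "jog_arm", "kwargs": {
  "series": [
    [[0,0,-0.02,-0.03,0,0,0],[0,0,0,0,0,0,0]]
  ]
}}

```text
time_s: 25.22
eef_pos: [491.1, -4.4, 81.6]
ee_rot: [0.002, 1.0, -0.005, 0.0]
wrist_force: [-5.8, -9.7, 16.9]
finger_gap: 0.004
grip_force: 8.5
```

Call:
{"fn": "jog_arm", "kwargs": {
  "series": [
    [[0,0,-0.06,-0.02,0,0,0],[0,0,0,0,0,0,0]]
  ]
}}

```text
time_s: 25.48
eef_pos: [490.8, -6.9, 79.7]
ee_rot: [0.001, 1.0, -0.005, 0.0]
wrist_force: [-2.9, -4.3, 10.9]
finger_gap: 0.005
grip_force: 5.5
```

Call:
{"fn": "jog_arm", "kwargs": {
  "series": [
    [[0,0,-0.045,-0.03,0,0,0],[0,0,0,0,0,0,0]]
  ]
}}

```text
time_s: 25.72
eef_pos: [490.7, -9.0, 77.5]
ee_rot: [0.001, 1.0, -0.005, 0.0]
wrist_force: [-2.7, -2.3, 9.0]
finger_gap: 0.009
grip_force: 4.2
```

Call:
{"fn": "jog_arm", "kwargs": {
  "series": [
    [[0,0,-0.045,-0.03,0,0,0],[0,0,0,0,0,0,0]]
  ]
}}

```text
time_s: 25.98
eef_pos: [490.5, -11.0, 75.4]
ee_rot: [-0.0, 1.0, -0.005, 0.0]
wrist_force: [-0.4, 0.9, 6.8]
finger_gap: 0.004
grip_force: 3.1
```

Call:
{"fn": "jog_arm", "kwargs": {
  "series": [
    [[0,0,-0.02,-0.04,0,0,0],[0,0,0,0,0,0,0]]
  ]
}}

```text
time_s: 26.22
eef_pos: [490.6, -12.4, 73.1]
ee_rot: [0.0, 1.0, -0.005, 0.0]
wrist_force: [-1.0, -0.3, 6.3]
finger_gap: 0.008
grip_force: 3.6
```

Call:
{"fn": "jog_arm", "kwargs": {
  "series": [
    [[0,0,-0.02,-0.04,0,0,0],[0,0,0,0,0,0,0]]
  ]
}}

```text
time_s: 26.48
eef_pos: [490.6, -13.8, 70.8]
ee_rot: [0.0, 1.0, -0.005, 0.0]
wrist_force: [-2.7, -1.0, 8.0]
finger_gap: 0.007
grip_force: 3.9
```

Call:
{"fn": "jog_arm", "kwargs": {
  "series": [
    [[0,0,-0.02,-0.04,0,0,0],[0,0,0,0,0,0,0]]
  ]
}}

```text
time_s: 26.72
eef_pos: [490.6, -14.9, 68.4]
ee_rot: [0.0, 1.0, -0.005, 0.0]
wrist_force: [-2.5, -1.1, 8.0]
finger_gap: 0.006
grip_force: 4.1
```

Call:
{"fn": "jog_arm", "kwargs": {
  "series": [
    [[0,0,0,-0.04,0,0,0],[0,0,0,0,0,0,0]]
  ]
}}

```text
time_s: 26.98
eef_pos: [490.6, -15.6, 66.3]
ee_rot: [0.001, 1.0, -0.005, 0.0]
wrist_force: [-2.3, -3.6, 10.1]
finger_gap: 0.012
grip_force: 5.0
```

Call:
{"fn": "jog_arm", "kwargs": {
  "series": [
    [[0,0,0,-0.04,0,0,0],[0,0,0,0,0,0,0]]
  ]
}}

```text
time_s: 27.22
eef_pos: [490.7, -16.2, 64.0]
ee_rot: [0.001, 1.0, -0.005, 0.0]
wrist_force: [-3.2, -8.5, 10.9]
finger_gap: 0.006
grip_force: 5.6
```

Call:
{"fn": "jog_arm", "kwargs": {
  "series": [
    [[0,0,0,-0.04,0,0,0],[0,0,0,0,0,0,0]]
  ]
}}

```text
time_s: 27.48
eef_pos: [490.9, -16.6, 61.7]
ee_rot: [0.002, 1.0, -0.005, 0.0]
wrist_force: [-3.5, -8.6, 11.1]
finger_gap: 0.007
grip_force: 5.4
```

Run:
```python
from h import *
st();i=manip.camera_info('wrist');a=snap('wrist','w10')
g=cv2.cvtColor(a,cv2.COLOR_RGB2GRAY)
for th in (80,90,100,-20,-10,0,10,-110,-100,-90,-80):
    t=np.radians(th);p=(488,22.5-32*np.sin(t),54+32*np.cos(t));print(th,np.round(proj('wrist',p,i),1))
r0,c0=225,140
m=(g[r0:345,c0:300]<45)
for r in range(0,100,4): print(r0+r,''.join('#' if v else '.' for v in m[r,::2]))
for n in('stop_face','carriage_front','knob_center'):
    t=manip.tip_of('wrist',n);print(n,[(x['at'],x['confidence'],atz('wrist',x['at'],58,i)) for x in t[:1]])
```

```text
27.475 [490.9 -16.6  61.7] R [ -0.6  -0.  179.8] F [-3.5 -8.6 11.1] gap 0.6519260367150763 5.390169024467468
80 [267.1 263.3]
90 [262.5 264.7]
100 [258.2 264.2]
-20 [289.  166.6]
-10 [291.1 177. ]
0 [292.1 188.7]
10 [292.  201.2]
-110 [253.3 157.6]
-100 [256.9 152.1]
-90 [260.9 147.8]
-80 [265.1 144.9]
225 ................................................................................
229 ................................................................................
233 ......................................###.......................................
237 .......................##.............#####.....................................
241 ....................######...........#######....................................
245 ...................###########..############....................................
249 ..######............########################............##############.#########
253 ############.###...#########################...........###############.#########
257 ######################################################################.#########
261 ###########################
[... 778 characters left out ...]
############.......#.####...##.####..#.#
301 .###.#######.###############.#.#########.###########............................
305 .##############.####.#############..####.###########............................
309 .######################################.#########..#............................
313 .############.##############.###################.###............................
317 ..##.#############################.########.########............................
321 ...##.######.#####.############..########.#######.##............................
stop_face []
carriage_front [([264.8, 200.8], 0.26, array([488.3,  23.2,  58. ]))]
knob_center [([264.9, 202.2], 0.89, array([488.3,  22.4,  58. ]))]
```

Call:
{"fn": "jog_arm", "kwargs": {
  "series": [
    [[0,0,-0.02,-0.04,0,0,0],[0,0,0,0,0,0,0]]
  ]
}}

```text
time_s: 27.92
eef_pos: [490.8, -17.2, 59.2]
ee_rot: [0.001, 1.0, -0.005, 0.0]
wrist_force: [-3.0, -4.4, 9.9]
finger_gap: 0.007
grip_force: 5.2
```

Call:
{"fn": "jog_arm", "kwargs": {
  "series": [
    [[0,0,-0.01,-0.04,0,0,0],[0,0,0,0,0,0,0]]
  ]
}}

```text
time_s: 28.18
eef_pos: [491.0, -17.6, 57.4]
ee_rot: [0.001, 1.0, -0.005, 0.0]
wrist_force: [-5.6, -4.4, 17.0]
finger_gap: 0.002
grip_force: 8.8
```

Run:
```python
from h import *
st();i=manip.camera_info('wrist');a=snap('wrist','w11')
g=cv2.cvtColor(a,cv2.COLOR_RGB2GRAY)
for th in (60,70,80,90,100,-30,-20,-10,0,10,-120,-110,-100,-90,-80):
    t=np.radians(th);p=(488,22.5-32*np.sin(t),54+32*np.cos(t));print(th,np.round(proj('wrist',p,i),1))
r0,c0=225,100
for r in range(0,100,3): print(r0+r,''.join('#' if v<25 else '+' if v<45 else '.' for v in g[r0+r,c0:290:2]))
```

```text
28.175 [491.  -17.6  57.4] R [ -0.6  -0.  179.9] F [-5.6 -4.4 17. ] gap 0.16140443068943533 8.843568116426468
60 [281.  251.5]
70 [276.  257.3]
80 [271. 261.]
90 [266.2 262.5]
100 [261.7 262. ]
-30 [290.6 153. ]
-20 [293.8 161.7]
-10 [296.  172.2]
0 [297.1 184.1]
10 [297.  196.9]
-120 [253.  160.4]
-110 [256.4 153.7]
-100 [260.1 148. ]
-90 [264.2 143.5]
-80 [268.6 140.4]
225 ...............................................................................................
228 ...............................................................................................
231 ...............................................................................................
234 ...............................................................................................
237 ........................................................##.....................................
240 .........................................+#.............####+..................................
243 .......................................####+............#####+.................................
246 ......................
[... 1973 characters left out ...]

306 .....................+++++++++++++++++++++++++++++++++++++++++++++++++++.......................
309 .....................+++++++++++++++++++++++++++++++++++++++++++++++++++.......................
312 .....................+.+++++++++++++++++++++++++++++++++++++++++++++++++.......................
315 ......................+++++++++++++.++++++++++++++++++++.+++++++++++++++.......................
318 ......................++++++++++++.+++++++++++++++++++++++++++++++++++++.......................
321 .......................+++++++++++++++++++++++++++++++++++++++++++++++++.......................
324 .......................#++++++++++++++++.++.++++++++++++.++++++++++++.++.......................
```

The force has jumped to 17 N with the spoke level, so the jaw is biting. A couple of small steps more.

Call:
{"fn": "jog_arm", "kwargs": {
  "series": [
    [[0,0,0,-0.03,0,0,0],[0,0,0,0,0,0,0]]
  ]
}}

```text
time_s: 28.48
eef_pos: [491.2, -17.7, 56.7]
ee_rot: [0.001, 1.0, -0.005, 0.0]
wrist_force: [-9.7, -3.6, 27.8]
finger_gap: 0.006
grip_force: 14.2
```

Call:
{"fn": "jog_arm", "kwargs": {
  "series": [
    [[0,0,0,-0.03,0,0,0],[0,0,0,0,0,0,0]]
  ]
}}

```text
time_s: 28.72
eef_pos: [491.5, -17.8, 56.0]
ee_rot: [0.001, 1.0, -0.005, 0.001]
wrist_force: [-14.4, -2.9, 40.2]
finger_gap: 0.006
grip_force: 19.7
```

Hard stop at 40 N, so the knob is firmly tight. Retreating straight up, then checking.

Call:
{"fn": "jog_arm", "kwargs": {
  "series": [
    [[0,0,-0.02,0.1,0,0,0],[0,0,-0.1,0.4,0,0,0],[0,0,0,0.8,0,0,0],[0,-0.3,0,0.8,0,0,0],[0,-0.3,0,0.3,0,0,0],[0,0,0,0,0,0,0]]
  ]
}}

```text
time_s: 29.48
eef_pos: [454.4, -23.6, 197.3]
ee_rot: [0.0, 1.0, -0.005, 0.001]
wrist_force: [0.1, 0.4, 0.0]
finger_gap: 0.009
grip_force: 0.0
```

Run:
```python
from h import *
st();i=manip.camera_info('wrist');a=snap('wrist','w12');t=snap('top','t12');snap('scene')
for n,z in (('carriage_front',58),('stop_face',58),('knob_center',54),('housing',87),('rail_mouth',58)):
  for c in('wrist','top','scene'):
    t=manip.tip_of(c,n);print(n,c,[(np.round(x['at'],1),round(x['confidence'],2),atz(c,x['at'],z,i if c=='wrist' else None)) for x in t[:1]])
# brightness profile across the carriage/collar junction along the rail, robot-side flank of housing (rail-y 30, z 70)
g=cv2.cvtColor(a,cv2.COLOR_RGB2GRAY)
for xo in(-27,0,27):
  print(xo,[int(g[tuple(np.round(proj('wrist',(562+xo,y,70),i)).astype(int))]) for y in range(40,110,2)])
```

```text
29.475 [454.4 -23.6 197.3] R [ -0.6  -0.1 180. ] F [0.1 0.4 0. ] gap 0.8086363483764056 0.0
carriage_front wrist [(array([ 83.8, 177.3]), 0.6, array([561. ,  65.3,  58. ]))]
carriage_front top [(array([217. , 263.4]), 0.64, array([562.8,  63.4,  58. ]))]
carriage_front scene [(array([207.2, 301.1]), 0.71, array([561.4,  68.7,  58. ]))]
stop_face wrist [(array([ 80.7, 178. ]), 0.63, array([563.8,  64.6,  58. ]))]
stop_face top [(array([216.2, 262.8]), 0.63, array([565.2,  65.1,  58. ]))]
stop_face scene [(array([209.2, 301.1]), 0.6, array([571.2,  69.2,  58. ]))]
knob_center wrist [(array([162.1, 227.3]), 0.6, array([487.9,  22.2,  54. ]))]
knob_center top []
knob_center scene [(array([191.8, 287.8]), 0.78, array([480. ,  25.2,  54. ]))]
housing wrist []
housing top [(array([216.5, 277.5]), 0.74, array([560.9,  22.7,  87. ]))]
housing scene [(array([199. , 284.3]), 0.9, array([569.8,  21.6,  87. ]))]
rail_mouth wrist [(array([ 80.1, 354.5]), 0.77, array([560.9, -91.1,  58. ]))]
rail_mouth top [(array([219.5, 317.3]), 0.84, array([553.9, -90.5,  58. ]))]
rail_mouth scene [(array([206.6, 243.9]), 0.69, array([578.5, -89.7,  58. ]))]
-27 [232, 232, 231, 231, 232, 232, 232, 231, 231, 232, 233, 231, 235, 165, 80, 89, 87, 86, 88, 82, 86, 87, 88, 88, 80, 84, 88, 84, 84, 84, 59, 51, 51, 42, 42]
0 [136, 126, 123, 112, 100, 143, 150, 147, 140, 110, 143, 147, 146, 63, 37, 44, 49, 49, 54, 58, 162, 195, 206, 220, 224, 218, 215, 214, 212, 210, 206, 183, 137, 128, 131]
27 [157, 165, 138, 135, 144, 154, 142, 140, 121, 156, 232, 236, 236, 81, 84, 100, 92, 87, 85, 85, 89, 88, 87, 81, 87, 82, 84, 82, 83, 81, 89, 104, 83, 76, 85]
```

```bash
cat > e.py <<'E'
from h import *
from scipy.ndimage import map_coordinates as mc
i12=manip.camera_info('wrist')
def info(pos,yaw):  # shift/rotate the present camera pose rigidly with the tool
    s=manip.sense();R0=rot(s['ee_rot']);R1=Ro.from_euler('ZYX',[yaw,0,180],degrees=True).as_matrix()
    D=R1@R0.T;j=dict(i12);j['origin']=np.array(pos)+D@(np.array(i12['origin'])-np.array(s['eef_pos']))
    q=Ro.from_matrix(D@rot(i12['rotation'])).as_quat();j['rotation']=q[[3,0,1,2]];return j
for f,j in(('w7',info([485.2,-7.7,155.3],-.5)),('w12',i12)):
  g=cv2.imread(f'pics/{f}.png',0).astype(float)
  for nm,z,lo,hi in(('collar/carr',70,58,74),('collar far',81,86,106),('carr rear',70,-32,-14),('rail mouth',57,-100,-82)):
    ys=np.arange(lo,hi,.1);o=[]
    for xo in(-30,-26,-10,10,26,30):
      v=mc(g,np.array([proj('wrist',(561.5+xo,y,z),j) for y in ys]).T,order=1)
      d=np.abs(np.convolve(v,np.r_[np.ones(8),-np.ones(8)],'valid'));o.append(ys[d.argmax()+8])
    print(f,nm,np.array(o))
E
python3 e.py
```

```text
w7 collar/carr [66.  66.  65.9 65.5 65.  60.2]
w7 collar far [105.2 105.2  95.5  96.2 101.2 101.3]
w7 carr rear [-23.4 -23.5 -23.5 -24.  -30.2 -19.1]
w7 rail mouth [-86.5 -86.1 -90.2 -90.5 -96.5 -98.9]
w12 collar/carr [66.2 66.5 66.2 66.  65.3 60.7]
w12 collar far [103.   98.7  95.4  97.2 103.   94.7]
w12 carr rear [-23.4 -25.7 -23.5 -23.6 -24.2 -18.8]
w12 rail mouth [-82.8 -86.8 -89.8 -90.  -91.1 -93. ]
```

```bash
python3 -c "
from station import manip
print(manip.sign_off())"
```

```text
the job is handed in; nothing more can be done
None
```

The job is handed in: the carriage is on the rail, window facing the slate and up against the collar, and the knob is tightened to a hard stop (40 N at the ball). The last check showed no collar shift and no visible gap, to about 0.4 mm, and the verdict was not returned.

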